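Stand the sanded board on end in the empty drying stand

TASK

A freshly sanded board has slid down the sander's sloping catch ramp and rests against the foot stop. Lift it off and stand it on end, square foot down, in the groove between the jaws of the empty drying stand, fully home and upright, without ramming or dropping it in. Leave the two boards that already stand in the other stands as they are, and let go.

Things in the scene. Friction and masses are not known exactly. Their poses are not given: they have to be found in the camera images.
- board: the board to be moved: plain hardwood, 160 mm long (its z axis), 45 mm wide (y), 18 mm thick (x), about 0.09 kg, origin at its centre. Its foot (-z end) is square; at the top (+z end) the two corners are stepped off over the last 14 mm, so the top is 25 mm wide. At the start it lies with one broad face on the ramp, its long axis rising at 45 degrees away from the robot, foot against the stop.
- ramp: the sander's catch ramp, fixed: grey base plate 200 x 100 x 12 mm, origin under its centre; from it a narrow steel bed (30 mm wide, so the board overhangs it by 7 mm on each side, 135 mm long) rises at 45 degrees towards the ramp's +x. A foot stop at its lower end and two low cheeks, 50 mm apart, over the lowest 28 mm of the slope.
- ramp_foot (a point): the point on the ramp at which the middle of the board's foot end rests at the start, 45 mm above the table; x as the ramp's (horizontal, towards the rising end)
- stand_empty: the empty drying stand, fixed: pale base plate 100 (x) x 110 (y) x 12 mm, origin under its centre. On it two darker wooden jaws, each 28 (x) x 110 (y) x 40 mm high, rims 52 mm above the table, with a 20 mm wide groove between them along y, open above and at both ends, no lead-in; the plate is its floor. The other two stands are alike but hold a board.
- stand_floor (a point): centre of the top face of the empty stand's base plate, 12 mm above the table: x across the groove, y along it, z up. The pair of jaws is screwed on anywhere up to 8 mm to either side of this point along x, an offset that no pose reports and that differs each time: find the groove by touch or by sight.
- board_a: an identical board already standing in a stand like the empty one; leave it
- board_b: another identical board already standing in a stand; leave it
There are look-alikes about, which are no part of the job. Leave any yellow look-alike of the board alone.

How it is judged:
By the outcome, as a careful person would: the job done as asked, in the order asked, and still so for the second after the job is handed in, with the robot touching nothing.
It also fails if it takes over 56 s, if anything falls off the work surface, if the arm or the gripper's body presses on something with over 40 N, if the wrist force passes 120 N, or if a joint passes its speed limit or range.

ROBOT

A 7-joint arm with a two-finger parallel gripper is mounted at the origin on the work surface. World frame = base frame: x ahead of the robot, y to its left, z up, the work surface at z = 0. Lengths are in m, angles in rad, forces in N, time in s.
With the tool pointing down it reaches from about 0.4 to 0.875 m from the base axis. Payload 6.5 kg.
Tool frame: the origin (TCP) lies between the finger pads; the fingertips stand 17 mm ahead of it and the grasp point (between the pads) lies 2 mm behind it; z points along the fingers, y is the line along which they close (so a half turn about z gives the same grasp; the last joint's range is limited). The gripper opens to 85 mm and grips with 20 to 120 N. Pads are 22 mm wide; open, the fingers measure 114 mm over their backs; the gripper's body (76 mm by 85 mm) begins 54 mm behind the grasp point. The pads swing forward as they close: fully open they stand 13 mm farther back than shut.
Start: joints at [1.248, 0.536, -0.004, 1.538, 0.003, 1.067, -0.071], TCP at [0.165, -0.629, 0.248] pointing down, gripper open.
Joint ranges: [-2.7, 2.7], [-0.37, 2.16], [-1.27, 1.26], [0.24, 2.4], [-1.31, 4.45], [0.19, 1.91], [-2.76, 2.76]. Speed limits (rad/s): [2.39, 2.39, 3.14, 3.14, 3.14, 3.14, 3.14].

INTERFACE

Orientations are given as a rotation vector (axis times angle).
In Python, from cell import manip, jaws, vision, job, spotter gives the robot as it stands. Calls block until the motion is done:
- manip.move_pose(position, orientation): joint-space move of the TCP to a pose.
- manip.move_straight(position, ori=None, speed=0.15): straight line of the TCP; ori=None keeps the orientation; speed is the mean speed in m/s.
- manip.move_joints(angles): joint-space move.
- jaws.command_gripper(opening, grip_force=None): finger opening in m; grip_force is the grip in N (None keeps the last); returns when the fingers have stopped.
- manip.pause(seconds).
- manip.inverse_kinematics(position, orientation): joint angles nearest the present ones, or None.
- manip.sense(): the state.
- vision.get_image(name): name is "scene" or "top" or "wrist"; returns (picture, depth): 420x560x3 uint8, blue, green, red; 420x560 float32, m along the optical axis (not along the pixel's ray), 0 where there is no reading.
- vision.calibration(name): a dict with "fov_y" (degrees; the focal length in pixels is half the picture's height over the tangent of half this angle, whatever the lens; pixels are square), "cx", "cy" (the principal point, pixels), "T" (4x4, takes a point from camera to world coordinates). Camera axes: x right, y down, z forward; pixel columns grow to the right and rows downward; lengths in m; the calibration is good to about 2 mm. A picture is of the moment at which its call begins: read the wrist's pose just before it. calibration takes no time and is no camera call; for the wrist camera it gives the pose at the moment of the call.
A pose or a line that the arm cannot do raises manip.Unreachable and nothing moves.
- job.job_done(): hands the job in; it is judged then, once.
Trained networks look in the newest picture that a camera, given by its name, has taken for a name from the list of things; names that differ only in an ending like _2 or _b are one class to them, and where a whole thing is asked for, a point or a joint stands for the part that bears it (a point fixed in the world has none). Each returns a list of dicts, best first, with "score" (0 to 1); they miss things now and then, are a little off and sometimes report something else, mostly with a low value. They report only what shows in the picture. A call takes as long as a camera call. They do not tell look-alikes from the thing itself.
- spotter.find_in(camera, query): "centre" ([x, y, z] in m, in world coordinates, good to about 4 mm: the middle of the surface that is visible of it).
- spotter.trace(camera, query): "mask" (420x560 bool, what is visible of it).
- spotter.mark_of(camera, query): "centre" ([x, y, z] in m, in world coordinates, good to about 4 mm: a listed point, or the origin of a listed thing).
The state is a dict: "time": time; "joint_pos": joint angles; "qd": joint speeds; "tau": joint torques, N m; "ee_pos": TCP position; "eef_rot": TCP orientation; "contact_force": force on the tool from outside, world axes, zero at the start; "torque": the same for the moment, N m; "finger_gap": finger opening in m; "grip_force": force on a finger pad.
Only numpy, scipy, OpenCV 4.12 (cv2) and the standard library are available. Lean on these libraries where they do the work, as an engineer would, in place of code of your own. Each camera call takes 0.05 s, during which the arm holds its last target. There are 200 camera calls.

## Working session

There is one attempt and no reset: what is moved stays moved. The work goes in short steps, each a Python script; the robot and the scene stay as the last script left them, time stands still between calls to the robot, and variables do not carry over. Pictures are saved under pics/ and viewed, at most 10 in all, crops included, and the job is handed in when it is done.

```bash
mkdir -p pics; ls; cat > h.py <<'E'
import numpy as np, cv2
from cell import manip, jaws, vision, job, spotter
from scipy.spatial.transform import Rotation as R
def cloud(cam, d):
    c=vision.calibration(cam); f=d.shape[0]/2/np.tan(np.radians(c["fov_y"])/2)
    v,u=np.mgrid[:d.shape[0],:d.shape[1]]
    P=np.stack([(u-c["cx"])/f*d,(v-c["cy"])/f*d,d],-1)
    T=np.array(c["T"]); return P@T[:3,:3].T+T[:3,3]
def proj(cam,p):
    c=vision.calibration(cam); f=210/np.tan(np.radians(c["fov_y"])/2); T=np.array(c["T"])
    q=T[:3,:3].T@(np.array(p)-T[:3,3]); return np.round([q[0]/q[2]*f+c["cx"],q[1]/q[2]*f+c["cy"]])
E
python3 - <<'E'
from h import *
for n in ("scene","top"):
    im,d=vision.get_image(n); cv2.imwrite(f"pics/{n}.png",im); np.save(n+".npy",d)
    c=vision.calibration(n); print(n,c["fov_y"],np.round(c["T"],3).tolist())
    for q in ("board","ramp","stand_empty"):
        print(q,[(round(r["score"],2),np.round(r["centre"],3).tolist(),proj(n,r["centre"]).tolist()) for r in spotter.find_in(n,q)])
    for q in ("ramp_foot","stand_floor","board","ramp"):
        print("mark",q,[(round(r["score"],2),np.round(r["centre"],3).tolist()) for r in spotter.mark_of(n,q)])
s=manip.sense();print(s["time"],s["ee_pos"],s["eef_rot"],s["contact_force"])
E
```

```text
pics
scene 51.77045051465449 [[0.391, 0.7, -0.597, 1.073], [0.92, -0.291, 0.262, -0.189], [0.01, -0.652, -0.758, 0.779], [0.0, 0.0, 0.0, 1.0]]
board [(0.93, [0.396, 0.372, 0.017], [367.0, 161.0]), (0.75, [0.621, -0.141, 0.128], [196.0, 267.0]), (0.63, [0.508, 0.19, 0.132], [330.0, 175.0]), (0.57, [0.67, 0.365, 0.014], [428.0, 240.0]), (0.56, [0.592, -0.005, 0.122], [261.0, 234.0])]
ramp [(0.64, [0.514, 0.19, 0.012], [326.0, 214.0])]
stand_empty [(0.82, [0.624, -0.296, 0.051], [120.0, 319.0])]
mark ramp_foot [(0.91, [0.427, 0.201, 0.039])]
mark stand_floor [(0.87, [0.598, -0.29, 0.01])]
mark board [(0.96, [0.615, -0.139, 0.096]), (0.96, [0.667, 0.369, 0.005]), (0.83, [0.393, 0.378, 0.009]), (0.8, [0.581, 0.001, 0.09]), (0.7, [0.482, 0.206, 0.104])]
mark ramp [(0.58, [0.49, 0.208, 0.001])]
top 51.74888295085597 [[-0.013, -0.996, 0.09, 0.438], [-1.0, 0.014, 0.007, 0.045], [-0.008, -0.09, -0.996, 0.975], [0.0, 0.0, 0.0, 1.0]]
board [(0.93, [0.491, 0.206, 0.115], [202.0, 217.0]), (0.77, [0.392, 0.38, 0.021], [130.0, 265.0]), (0.71, [0.606, -0.13, 0.144], [371.0, 154.0]), (0.65, [0.579, 0.003, 0.16], [304.0, 168.0])]
ramp [(0.9, [0.484, 0.188, 0.014], [218.0, 223.0])]
stand_empty [(0.97, [0.598, -0.283, 0.051], [434.0, 165.0])]
mark ramp_foot [(0.56, [0.428, 0.201, 0.048])]
mark stand_floor [(0.9, [0.6, -0.291, 0.013])]
mark board [(0.9, [0.485, 0.205, 0.101]), (0.77, [0.584, 0.003, 0.092]), (0.74, [0.608, -0.138, 0.089]), (0.59, [0.668, 0.37, 0.01]), (0.56, [0.387, 0.38, 0.009])]
mark ramp [(0.85, [0.487, 0.206, -0.003])]
0.8 [ 0.16509427 -0.62868703  0.24831243] [ 3.11567163e+00  4.02306388e-01 -9.32123737e-07] [-0.12112537  0.27816417  0.21972134]
```

View pics/scene.png

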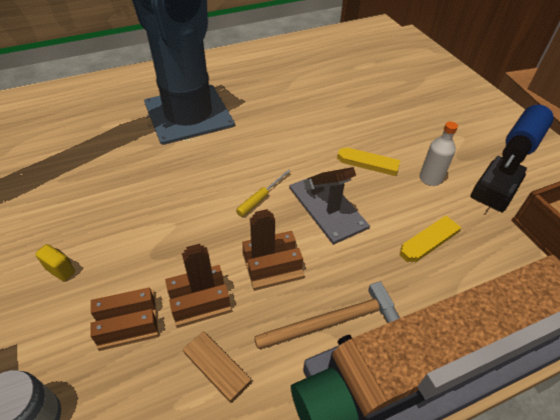

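View pics/top.png

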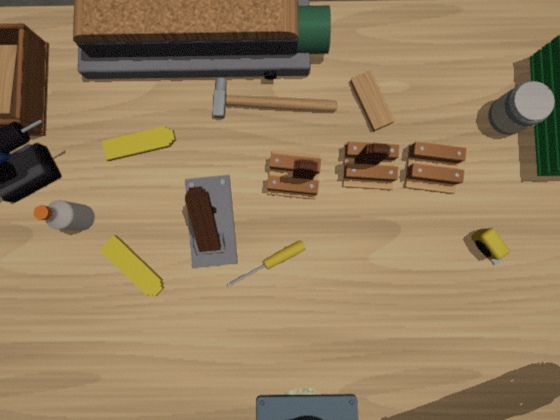

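Candidates for the board, by top-view pixel:
- Dark board on the grey ramp at (202,217). This one matches the description.
- Yellow look-alikes at (138,143) and (132,265).
- Standing boards at (304,168) and (371,154), and a loose pale block at (372,100).

The empty stand is the rightmost one, at (436,165).

```bash
python3 - <<'E'
from h import *
im=cv2.imread("pics/top.png")
cv2.imwrite("pics/crop.png",np.hstack([cv2.resize(im[170:275,170:250],(400,525)),cv2.resize(im[130:205,400:475],(400,525))]))
for n in ("top","scene"):
    im,d=vision.get_image(n); P=cloud(n,d)
    ms=[m["mask"] for m in spotter.trace(n,"board")]
    for m in ms:
        Q=P[cv2.erode(m.astype(np.uint8),np.ones((3,3)))>0]; 
        c0=np.median(Q,0)
        if np.linalg.norm(c0[:2]-[.487,.205])>.05: continue
        # planar fit of face
        for _ in range(6):
            c=Q.mean(0); U,S,V=np.linalg.svd(Q-c,full_matrices=False); nr=V[2]; r=(Q-c)@nr; Q=Q[abs(r)<max(.003,1.5*r.std())]
        nr=nr*np.sign(nr[2]); ax=V[0]*np.sign(V[0][2]); lat=np.cross(nr,ax)
        e=lambda v:np.percentile((Q-c)@v,[1,50,99])
        print(n,"n",len(Q),"c",c.round(4),"nrm",nr.round(3),"axis",ax.round(3),"ext",e(ax).round(4),e(lat).round(4), "yaw",np.degrees(np.arctan2(ax[1],ax[0])))
    # empty stand jaws
    s=spotter.trace(n,"stand_empty")[0]; M=s["mask"]&(d>0)
    Q=P[M]; print(n,"stand z pct",np.percentile(Q[:,2],[5,50,95]).round(4))
    T=Q[(Q[:,2]>.044)&(Q[:,2]<.060)]; 
    rect=cv2.minAreaRect((T[:,:2]*1000).astype(np.float32)); print("rims rect",rect,len(T), T[:,2].mean())
    B=Q[(Q[:,2]<.02)]; print("base rect",cv2.minAreaRect((Q[:,:2]*1000).astype(np.float32)))
    for yaw in (np.arange(-10,11,1)):
        pass
    np.save(n+"_rim.npy",T)
E
```

```text
top n 527 c [0.4878 0.2024 0.1247] nrm [-0.267  0.95   0.162] axis [ 0.084 -0.144  0.986] ext [-0.0711 -0.0048  0.6457] [-0.1087  0.0023  0.0552] yaw -59.65225897368697
top stand z pct [0.0092 0.0495 0.0546]
rims rect ((607.479736328125, -294.0025939941406), (111.18244171142578, 77.15189361572266), 81.7305908203125) 1411 0.0521881939792539
base rect ((605.28564453125, -298.4308166503906), (122.27549743652344, 112.1202163696289), 82.64047241210938)
scene n 162 c [0.5089 0.1924 0.1301] nrm [-0.598 -0.389  0.701] axis [0.693 0.189 0.696] ext [-0.0838  0.0113  0.0464] [-0.0107 -0.001   0.0175] yaw 15.281749701894777
scene stand z pct [0.0077 0.0494 0.0537]
rims rect ((607.7404174804688, -292.47735595703125), (110.98209381103516, 79.1271743774414), 81.42375946044922) 1926 0.05134395704160399
base rect ((592.94873046875, -293.8013610839844), (118.66792297363281, 119.9575424194336), 83.2923355102539)
```

View pics/crop.png

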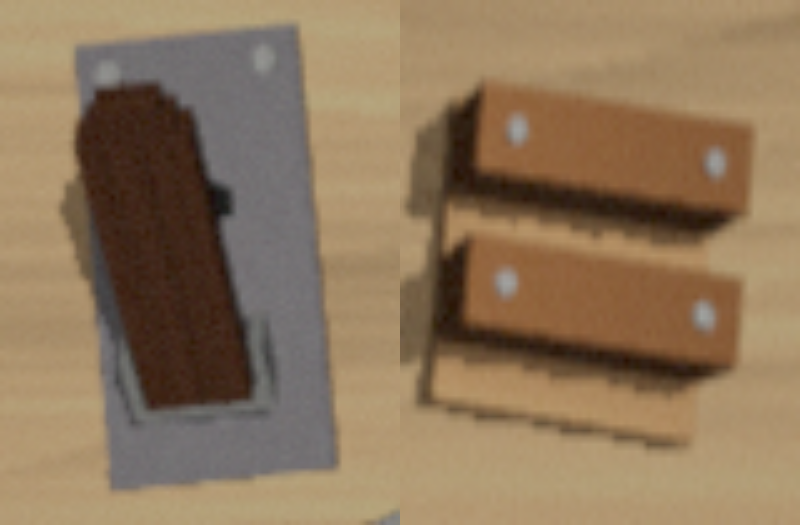

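The choice is confirmed: a dark brown board on the grey ramp plate. Dropped depth readings upset the plane fit, so I'm redoing it robustly and checking reach.

```bash
cat >> h.py <<'E'
def boardfit(n, near=(.487,.205)):
    im,d=vision.get_image(n); P=cloud(n,d); out=[]
    for m in spotter.trace(n,"board"):
        Q=P[m["mask"]&(d>0)]; Q=Q[(np.linalg.norm(Q[:,:2]-near,axis=1)<.13)&(Q[:,2]<.2)&(Q[:,2]>.02)]
        if len(Q)<80 or np.linalg.norm(np.median(Q,0)[:2]-near)>.06: continue
        rng=np.random.default_rng(0); best=None
        for _ in range(300):
            a=Q[rng.choice(len(Q),3,False)]; k=np.cross(a[1]-a[0],a[2]-a[0]); k/=np.linalg.norm(k)+1e-12
            if abs(k[2])<.5: continue
            i=abs((Q-a[0])@k)<.003
            if best is None or i.sum()>best.sum(): best=i
        Q=Q[best]; c=Q.mean(0); nr=np.linalg.svd(Q-c,full_matrices=False)[2][2]; nr*=np.sign(nr[2])
        e1=np.cross(nr,[0,0,1]); e1/=np.linalg.norm(e1); e2=np.cross(e1,nr); e2*=np.sign(e2[2])
        q=np.c_[(Q-c)@e1,(Q-c)@e2]; rc=cv2.minAreaRect((q*1000).astype(np.float32))
        b=cv2.boxPoints(rc)/1000; s=[b[1]-b[0],b[2]-b[1]]; L=max(s,key=np.linalg.norm); L=L/np.linalg.norm(L); L*=np.sign(L[1])
        ax=L[0]*e1+L[1]*e2; ctr=b.mean(0); C=c+ctr[0]*e1+ctr[1]*e2
        print(n,len(Q),"facecentre",C.round(4),"nrm",nr.round(3),"axis",ax.round(3),"size",np.round(rc[1]),"foot",(C-.08*ax-.009*nr).round(4),"yaw",np.degrees(np.arctan2(ax[1],ax[0])).round(1))
        out.append((C,nr,ax))
    return out
E
python3 - <<'E'
from h import *
boardfit("top");boardfit("scene")
def ori(yaw,p): # tool z pitched: p=0 down, p=90 forward ; tool y horizontal
    z=np.array([np.sin(p)*np.cos(yaw),np.sin(p)*np.sin(yaw),-np.cos(p)]); y=np.array([-np.sin(yaw),np.cos(yaw),0])
    return R.from_matrix(np.c_[np.cross(y,z),y,z])
for sg in (0,1):
  for p in (0,15,25):
    r1=(ori(np.radians(14),np.radians(p))*R.from_euler('z',180*sg,degrees=True)).as_rotvec()
    r2=(ori(np.radians(-8.5),np.radians(p+45))*R.from_euler('z',180*sg,degrees=True)).as_rotvec()
    r3=(ori(np.radians(-8.5+180),np.radians(p-45))*R.from_euler('z',180*sg,degrees=True)).as_rotvec()
    for pos,r in (((.51,.21,.13),r1),((.51,.21,.25),r1),((.607,-.293,.12),r2),((.607,-.293,.26),r2)):
        q=manip.inverse_kinematics(pos,r); print(sg,p,pos,None if q is None else np.round(q,2))
E
```

```text
scene 227 facecentre [0.4803 0.2043 0.1087] nrm [-0.687 -0.122  0.717] axis [0.711 0.095 0.697] size [ 48. 160.] foot [0.4296 0.1977 0.0465] yaw 7.6
0 0 (0.51, 0.21, 0.13) [ 0.33  0.89 -1.18  1.84  0.94  1.1   0.6 ]
0 0 (0.51, 0.21, 0.25) [ 0.34  0.64 -1.15  1.76  0.63  1.17  0.82]
0 0 (0.607, -0.293, 0.12) [ 1.31  0.95 -1.07  2.09  2.31  0.47  0.  ]
0 0 (0.607, -0.293, 0.26) [ 1.33  0.58 -1.06  2.04  1.56  0.21  0.51]
0 15 (0.51, 0.21, 0.13) [-0.05  0.5  -0.56  2.07  0.76  0.49  0.64]
0 15 (0.51, 0.21, 0.25) [ 0.32  0.42 -1.03  1.97  0.66  0.8   0.77]
0 15 (0.607, -0.293, 0.12) [ 1.41  1.14 -1.08  2.18  2.96  0.66 -0.37]
0 15 (0.607, -0.293, 0.26) [ 1.4   0.68 -1.07  2.18  2.97  0.4  -0.77]
0 25 (0.51, 0.21, 0.13) [-0.08  0.47 -0.55  2.2   1.34  0.37  0.04]
0 25 (0.51, 0.21, 0.25) [ 0.25  0.3  -0.91  2.1   0.78  0.55  0.62]
0 25 (0.607, -0.293, 0.12) [ 1.47  1.32 -1.09  2.2   3.25  0.78 -0.41]
0 25 (0.607, -0.293, 0.26) [ 1.43  0.82 -1.08  2.24  3.22  0.64 -0.85]
1 0 (0.51, 0.21, 0.13) [-0.    0.62 -0.62  1.86  0.48  0.82 -2.2 ]
1 0 (0.51, 0.21, 0.25) [ 0.18  0.51 -0.87  1.76  0.44  1.08 -2.17]
1 0 (0.607, -0.293, 0.12) [ 1.07  0.75 -0.71  2.1   2.83  0.32  2.44]
1 0 (0.607, -0.293, 0.26) [ 1.33  0.58 -1.06  2.04  1.56  0.21 -2.64]
1 15 (0.51, 0.21, 0.13) [-0.21  0.47 -0.36  2.08  0.58  0.43 -2.36]
1 15 (0.51, 0.21, 0.25) [ 0.19  0.36 -0.85  1.97  0.53  0.74 -2.28]
1 15 (0.607, -0.293, 0.12) [ 1.28  1.   -0.9   2.19  3.14  0.66  2.44]
1 15 (0.607, -0.293, 0.26) [ 1.4   0.68 -1.07  2.18  2.97  0.4   2.37]
1 25 (0.51, 0.21, 0.13) None
1 25 (0.51, 0.21, 0.25) [ 0.13  0.27 -0.77  2.11  0.69  0.52 -2.46]
1 25 (0.607, -0.293, 0.12) [ 1.47  1.32 -1.09  2.2   3.25  0.78  2.73]
1 25 (0.607, -0.293, 0.26) [ 1.43  0.82 -1.08  2.24  3.22  0.64  2.29]
```

```bash
cat >> h.py <<'E'
def ori(yaw,p,flip=0): # degrees; p=0 down, p=90 pointing horizontally along yaw; tool y horizontal
    yaw,p=np.radians([yaw,p]); z=np.array([np.sin(p)*np.cos(yaw),np.sin(p)*np.sin(yaw),-np.cos(p)]); y=np.array([-np.sin(yaw),np.cos(yaw),0])
    return (R.from_matrix(np.c_[np.cross(y,z),y,z])*R.from_euler('z',180*flip,degrees=True)).as_rotvec()
E
python3 - <<'E'
from h import *
manip.move_joints([-.38,.3,0,1.75,0,1.09,-1.5])
s=manip.sense(); print(s["time"],s["ee_pos"],R.from_rotvec(s["eef_rot"]).as_matrix().round(2).tolist())
im,d=vision.get_image("wrist"); cv2.imwrite("pics/w1.png",im)
for f in (0,1):
  for p in (-25,-15,0,15):
    for pos,yaw,pp in (((.51,.21,.13),4.5,p),((.51,.21,.25),4.5,p),((.607,-.293,.135),-8.5,p+45),((.607,-.293,.26),-8.5,p+45)):
        q=manip.inverse_kinematics(pos,ori(yaw,pp,f)); print(f,p,pos,None if q is None else np.round(q,2))
boardfit("wrist")
E
```

```text
4.3417 [0.52348539 0.15962395 0.30612054] [[0.9, 0.43, 0.0], [0.43, -0.9, 0.0], [0.0, 0.0, -1.0]]
0 -25 (0.51, 0.21, 0.13) [-0.07  0.82 -0.51  1.52  0.19  1.29  1.05]
0 -25 (0.51, 0.21, 0.25) [-0.07  0.67 -0.51  1.45  0.12  1.49  1.07]
0 -25 (0.607, -0.293, 0.135) [ 0.75  0.62 -0.43  1.83  0.37  0.42  1.54]
0 -25 (0.607, -0.293, 0.26) [ 0.65  0.43 -0.3   1.75  0.06  0.64  1.79]
0 -15 (0.51, 0.21, 0.13) [-0.07  0.72 -0.51  1.66  0.25  1.09  1.  ]
0 -15 (0.51, 0.21, 0.25) [-0.07  0.56 -0.51  1.58  0.15  1.3   1.05]
0 -15 (0.607, -0.293, 0.135) [ 1.04  0.7  -0.78  1.94  1.15  0.31  0.89]
0 -15 (0.607, -0.293, 0.26) [ 0.81  0.4  -0.44  1.88  0.06  0.39  1.82]
0 0 (0.51, 0.21, 0.13) [-0.1   0.58 -0.49  1.87  0.38  0.78  0.86]
0 0 (0.51, 0.21, 0.25) [-0.08  0.41 -0.5   1.78  0.23  1.01  0.98]
0 0 (0.607, -0.293, 0.135) [ 1.13  0.75 -0.79  2.1   2.68  0.3  -0.54]
0 0 (0.607, -0.293, 0.26) [ 1.33  0.58 -1.06  2.04  1.56  0.21  0.51]
0 15 (0.51, 0.21, 0.13) [-0.22  0.48 -0.39  2.07  0.68  0.48  0.52]
0 15 (0.51, 0.21, 0.25) [-0.15  0.28 -0.46  1.98  0.39  0.71  0.8 ]
0 15 (0.607, -0.293, 0.13
[... 836 characters left out ...]
, 0.135) [ 0.8   0.62 -0.37  2.12  3.44  0.3   1.68]
1 0 (0.607, -0.293, 0.26) [ 1.33  0.58 -1.06  2.04  1.56  0.21 -2.64]
1 15 (0.51, 0.21, 0.13) [-0.65  0.45  0.13  2.1   0.16  0.37 -2.17]
1 15 (0.51, 0.21, 0.25) [-0.59  0.25  0.06  2.    0.16  0.66 -2.14]
1 15 (0.607, -0.293, 0.135) [ 1.    0.78 -0.55  2.21  3.4   0.7   1.93]
1 15 (0.607, -0.293, 0.26) [ 1.14  0.52 -0.72  2.2   3.41  0.43  1.79]
wrist 4086 facecentre [0.4788 0.2074 0.1081] nrm [-0.701 -0.063  0.71 ] axis [0.707 0.065 0.704] size [163.  45.] foot [0.4286 0.2028 0.0454] yaw 5.2
wrist 249 facecentre [0.4823 0.2072 0.0995] nrm [-0.639 -0.062  0.766] axis [0.763 0.07  0.642] size [ 60. 171.] foot [0.427  0.2021 0.0412] yaw 5.2
```

View pics/w1.png

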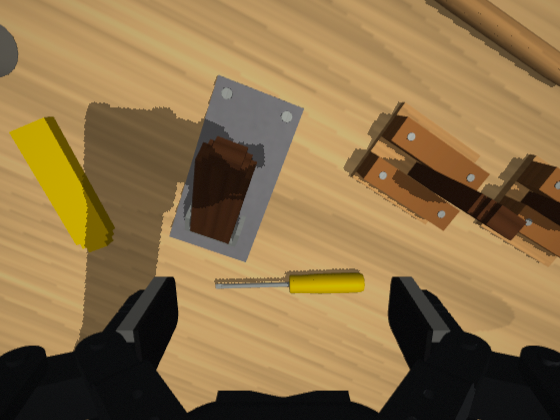

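```bash
cat > g.py <<'E'
from h import *
yaw=5.2; o=ori(yaw,-25,1); Z=R.from_rotvec(o).as_matrix()[:,2]
a=np.array([np.cos(np.radians(yaw)),np.sin(np.radians(yaw)),1])*np.sqrt(.5)
foot=np.array([.4286,.2028,.0454]); tcp=foot+.126*a+.002*Z
def show(t):
    s=manip.sense(); print(t,round(s["time"],2),s["ee_pos"].round(4),"F",np.round(s["contact_force"],2),"M",np.round(s["torque"],2),"gap",round(s["finger_gap"],4),"grip",s["grip_force"])
E
python3 - <<'E'
from g import *
jaws.command_gripper(.066,40)
manip.move_pose(tcp-.09*Z,o); show("pre")
manip.move_straight(tcp,speed=.1); show("at")
jaws.command_gripper(.03,40); show("grip")
im,d=vision.get_image("scene"); cv2.imwrite("pics/s2.png",cv2.resize(im[60:300,180:500],None,fx=2,fy=2))
E
```

```text
pre 5.42 [0.5545 0.2138 0.2143] F [-0.01 -1.02  0.53] M [ 0.06 -0.46  0.01] gap 0.066 grip 0.0
at 6.47 [0.5172 0.2109 0.1333] F [ 0.41  0.38 -0.71] M [ 0.02 -0.45 -0.02] gap 0.0657 grip 0.0
grip 6.79 [0.5171 0.2109 0.1333] F [ 0.81 -0.05  4.34] M [-0.05 -0.28 -0.01] gap 0.0444 grip 41.08533203601837
```

View pics/s2.png

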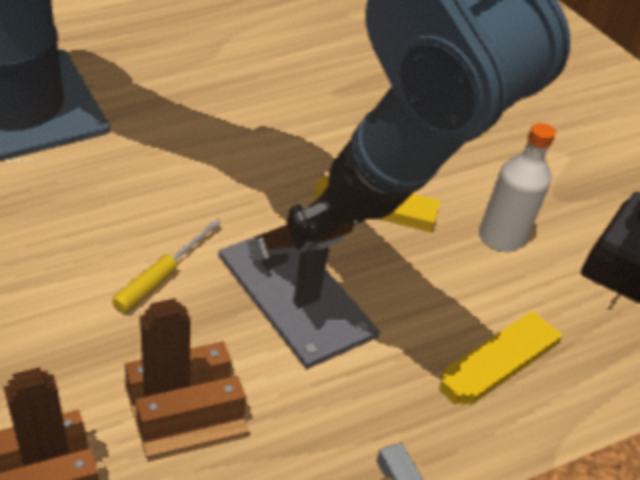

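The gripper holds the board near its top on the ramp (gap 44 mm). Next I lift it and carry it clear of the standing boards to a look pose short of the stand.

```bash
python3 - <<'E'
from g import *
jaws.command_gripper(.03,60)
manip.move_straight(tcp+[0,0,.04],speed=.06); show("lift")
manip.move_straight([.49,.2,.36],speed=.25)
so=ori(-8.5,20,1)
manip.move_pose([.47,-.06,.36],so); show("mid")
manip.move_pose([.48,-.275,.32],so); manip.pause(.3); show("look")
im,d=vision.get_image("wrist"); cv2.imwrite("pics/w2.png",im); P=cloud("wrist",d)
s=spotter.trace("wrist","stand_empty")
for m in s:
    Q=P[m["mask"]&(d>0)]; T=Q[abs(Q[:,2]-.052)<.004]; print(m["score"],len(T),cv2.minAreaRect((T[:,:2]*1000).astype(np.float32)) if len(T)>5 else "", T[:,2].mean())
np.save("w2P.npy",P); np.save("w2m.npy",[m["mask"] for m in s])
E
```

```text
lift 7.88 [0.5163 0.2107 0.1725] F [ 0.09 -0.42 -1.39] M [ 0.06 -0.55 -0.07] gap 0.0446 grip 61.01067066192627
mid 9.8 [ 0.4706 -0.0589  0.3598] F [-0.12  0.09 -0.31] M [0.04 0.33 0.01] gap 0.0448 grip 61.06350302696228
look 10.98 [ 0.4804 -0.274   0.3202] F [ 0.55 -0.93 -0.52] M [0.1  0.4  0.02] gap 0.0445 grip 61.10103964805603
0.85 4806 ((608.08740234375, -292.1935729980469), (110.20172119140625, 76.46012878417969), 81.78437042236328) 0.052761635457671104
```

View pics/w2.png

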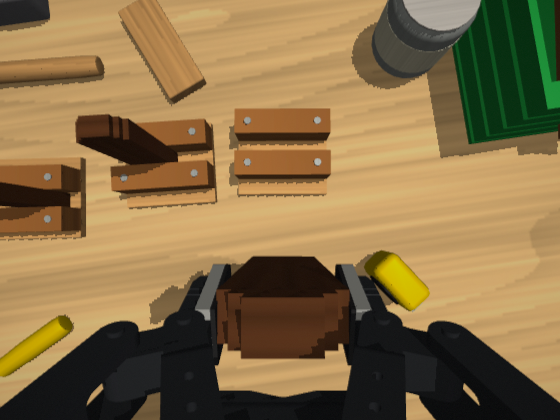

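```bash
python3 - <<'E'
from g import *
P=np.load("w2P.npy"); m=np.load("w2m.npy")[0]; im=cv2.imread("pics/w2.png")
Q=P[m]; T=Q[abs(Q[:,2]-.052)<.004]
c=np.array([.6081,-.2922])
best=None
for yaw in np.arange(-11,-5,.25):
    y=np.radians(yaw); u=(T[:,:2]-c)@[np.cos(y),np.sin(y)]
    h=np.histogram(u,np.arange(-.045,.0451,.001))[0]; 
    g=(h[35:55]<5).sum()
    print(yaw,g,end="; ")
y=np.radians(-8.2); u=(T[:,:2]-c)@[np.cos(y),np.sin(y)]; v=(T[:,:2]-c)@[-np.sin(y),np.cos(y)]
print(); 
for lo,hi in((-.04,-.015),(-.015,.015),(.015,.04)):
    w=u[(v>lo)&(v<hi)]; print("edges",np.percentile(w,.5).round(4),w[w<0].max().round(4),w[w>0].min().round(4),np.percentile(w,99.5).round(4), "pct",np.percentile(w[w<0],98).round(4),np.percentile(w[w>0],2).round(4))
print("v",np.percentile(v,[.5,99.5]))
def plane(reg,nm):
    Q=P[reg].reshape(-1,3); c=np.median(Q,0); 
    for _ in range(8):
        k=np.linalg.svd(Q-Q.mean(0),full_matrices=False)[2][2]; r=(Q-Q.mean(0))@k; Q=Q[abs(r)<max(.0015,2*r.std())]
    print(nm,len(Q),Q.mean(0).round(4),(k*np.sign(k[np.argmax(abs(k))])).round(4))
plane(np.s_[262:285,250:315],"front"); plane(np.s_[305:350,250:315],"top")
E
```

```text
-11.0 14; -10.75 14; -10.5 15; -10.25 16; -10.0 16; -9.75 16; -9.5 16; -9.25 17; -9.0 18; -8.75 18; -8.5 18; -8.25 18; -8.0 19; -7.75 19; -7.5 19; -7.25 18; -7.0 17; -6.75 17; -6.5 17; -6.25 17; -6.0 15; -5.75 15; -5.5 15; -5.25 15; 
edges -0.0381 -0.0098 0.0094 0.0375 pct -0.0108 0.0098
edges -0.0381 -0.0107 0.0096 0.0376 pct -0.0111 0.0098
edges -0.0381 -0.0105 0.0094 0.0377 pct -0.011 0.0098
v [-0.05441256  0.05480765]
front 1489 [ 0.4891 -0.2751  0.2949] [ 0.9891 -0.1475  0.0012]
top 2925 [ 0.4804 -0.2739  0.3556] [ 0.9385 -0.1432 -0.3141]
```

The groove is at (0.6077, -0.2921), yaw -8.0°, and the board hangs vertical within 0.1°. Next comes a guarded descent.

```bash
cat > ins.py <<'E'
from g import *
SY=-8.0; so=ori(SY,20,1); U=np.array([np.cos(np.radians(SY)),np.sin(np.radians(SY)),0])
G=np.array([.6077,-.2921,0])+.0002*U
def at(u,z): return G+u*U+[0,0,z]
def base():
    manip.pause(.15); return np.mean([np.array(manip.sense()["contact_force"]) for _ in range(3)],0)
def down(u,z0,z1,b,step=.002,lim=5,v=.03):
    z=z0
    while z>z1+1e-6:
        z=max(z1,z-step); manip.move_straight(at(u,z),so,speed=v)
        s=manip.sense(); f=np.array(s["contact_force"])-b
        if f[2]>lim or np.linalg.norm(f[:2])>12: print("contact u",u,"z",round(z,4),s["ee_pos"].round(4),f.round(1)); return z
    print("reached",z,f.round(1)); return z
E
python3 - <<'E'
from ins import *
manip.move_pose(at(0,.23),so); manip.move_straight(at(0,.185),so,speed=.06); b=base(); np.save("b.npy",b); show("above")
z=down(0,.185,.15,b); show("end"); print(at(0,z))
im,d=vision.get_image("scene"); cv2.imwrite("pics/s3.png",cv2.resize(im[180:390,60:340],None,fx=2.6,fy=2.6))
E
```

```text
above 12.81 [ 0.6082 -0.2922  0.1855] F [ 0.11 -0.06 -0.33] M [0.08 0.45 0.02] gap 0.0444 grip 61.11528396606445
reached 0.15 [-0.3  0.1  0.3]
end 17.31 [ 0.6079 -0.2921  0.1499] F [-0.2   0.06  0.02] M [ 0.05  0.39 -0.02] gap 0.0442 grip 61.11603140830994
[ 0.60789805 -0.29212783  0.15      ]
```

View pics/s3.png

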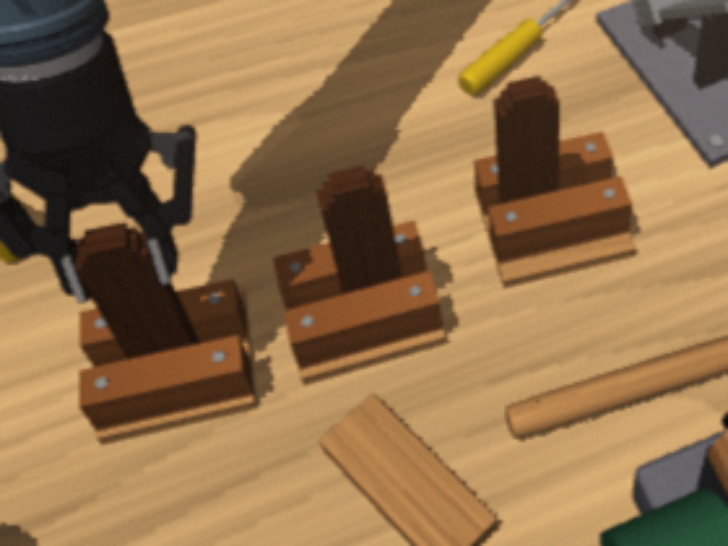

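The foot is in the groove with no contact. The board seems to lean sideways in the picture, partly from perspective, so I'm measuring that against its neighbours.

```bash
cat > tilt.py <<'E'
from g import *
def tilt(n="scene"):
    im,d=vision.get_image(n); P=cloud(n,d)
    for m in spotter.trace(n,"board"):
        Q=P[m["mask"]&(d>0)]; Q=Q[(Q[:,2]>.062)&(Q[:,2]<.20)]
        if len(Q)<60: continue
        c=np.median(Q,0)
        if np.linalg.norm(c[:2]-[.6,-.15])>.25: continue
        Q=Q[np.linalg.norm(Q[:,:2]-c[:2],axis=1)<.06]
        k=None; rng=np.random.default_rng(1); best=None
        for _ in range(300):
            a=Q[rng.choice(len(Q),3,False)]; k=np.cross(a[1]-a[0],a[2]-a[0]); k/=np.linalg.norm(k)+1e-12
            if abs(k[0])<.6: continue
            i=abs((Q-a[0])@k)<.002
            if best is None or i.sum()>best.sum(): best=i
        F=Q[best]; k=np.linalg.svd(F-F.mean(0),full_matrices=False)[2][2]; k*=np.sign(k[0])
        y=np.array([-k[1],k[0],0]); y/=np.linalg.norm(y); v=(F-F.mean(0))@y; z=F[:,2]
        zs=np.arange(.066,z.max()-.018,.005); L=[];H=[];Z=[]
        for q in zs:
            w=v[abs(z-q)<.004]
            if len(w)>5: L.append(w.min());H.append(w.max());Z.append(q)
        fit=lambda e:np.degrees(np.arctan(np.polyfit(Z,e,1)[0])).round(2)
        print(round(m["score"],2),len(F),"c",F.mean(0).round(3),"nrm",k.round(3),"inplane tilt L/R deg",fit(L),fit(H),"width",np.mean(np.array(H)-L).round(4),"top",Q[:,2].max().round(4))
E
python3 -c "
from tilt import *
tilt(); s=manip.sense(); print(R.from_rotvec(s['eef_rot']).as_matrix().round(3).tolist())"
```

```text
0.74 767 c [ 0.593 -0.001  0.119] nrm [ 0.993 -0.115  0.002] inplane tilt L/R deg -0.01 -0.55 width 0.0443 top 0.1743
0.71 1082 c [ 0.616 -0.294  0.126] nrm [ 0.991 -0.136  0.001] inplane tilt L/R deg 0.15 -0.85 width 0.0441 top 0.1867
0.66 833 c [ 0.623 -0.14   0.12 ] nrm [ 0.997 -0.082  0.002] inplane tilt L/R deg 0.27 1.02 width 0.0424 top 0.1742
[[0.931, -0.139, 0.339], [-0.131, -0.99, -0.048], [0.342, 0.0, -0.94]]
```

It was perspective: the board stands upright within 1°. I'm continuing down to the floor.

```bash
python3 - <<'E'
from ins import *
b=np.load("b.npy")
z=down(0,.15,.139,b,step=.003); 
if z<.1395: z=down(0,z,.131,b,step=.0007,lim=4,v=.015)
show("end")
from tilt import tilt; tilt()
E
```

```text
reached 0.139 [ 0.4  0.1 -0.7]
contact u 0 z 0.1369 [ 0.6084 -0.2924  0.1379] [-1.6  1.4  7.6]
end 19.21 [ 0.6084 -0.2924  0.1379] F [-1.51  1.31  7.31] M [0.37 0.48 0.07] gap 0.0441 grip 62.25202202796936
0.87 765 c [ 0.593 -0.001  0.119] nrm [ 0.993 -0.119  0.003] inplane tilt L/R deg 0.06 -0.76 width 0.044 top 0.1748
0.62 937 c [ 0.617 -0.294  0.119] nrm [ 0.99  -0.138 -0.001] inplane tilt L/R deg 0.02 -0.91 width 0.0436 top 0.1751
```

The foot is on the floor: the top is at 175 mm, the same as the neighbour. I'm releasing and retreating along the tool axis.

```bash
python3 - <<'E'
from ins import *
jaws.command_gripper(.066,20); manip.pause(.2); show("open")
p=manip.sense()["ee_pos"]; Z=R.from_rotvec(so).as_matrix()[:,2]
manip.move_straight(p-.10*Z,so,speed=.08); manip.move_straight(p-.10*Z+[-.08,0,.06],so,speed=.15); manip.pause(.3); show("away")
from tilt import tilt; tilt()
im,d=vision.get_image("scene"); cv2.imwrite("pics/s4.png",cv2.resize(im[180:390,60:340],None,fx=2.6,fy=2.6))
E
```

```text
open 19.85 [ 0.6079 -0.2921  0.1368] F [-0.21 -0.05  0.88] M [0.03 0.33 0.01] gap 0.0661 grip 0.0
away 22.37 [ 0.4941 -0.2872  0.2903] F [ 0.59 -0.78 -0.11] M [ 0.09  0.39 -0.06] gap 0.066 grip 0.0
0.9 823 c [ 0.623 -0.139  0.119] nrm [ 0.997 -0.081  0.002] inplane tilt L/R deg -0.23 -0.4 width 0.0423 top 0.1747
0.71 757 c [ 0.593 -0.001  0.118] nrm [ 0.993 -0.119  0.004] inplane tilt L/R deg 0.04 -1.95 width 0.0435 top 0.1745
0.55 964 c [ 0.617 -0.294  0.12 ] nrm [ 0.99  -0.142  0.001] inplane tilt L/R deg 0.09 0.16 width 0.0447 top 0.1738
```

View pics/s4.png

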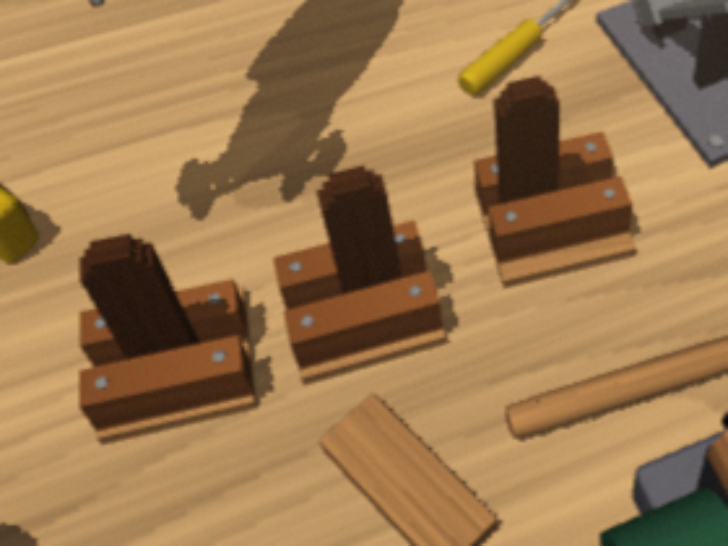

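The board (top at pixel 120,245) stands upright in the groove at the same height as the other two. The gripper is clear and the neighbours haven't moved.

```bash
python3 -c "
from h import *
print(job.job_done())"
```

```text
the job is handed in; nothing more can be done
None
```

The board stands upright and fully home in the empty drying stand, released and level with its two untouched neighbours, and the job was handed in at about 22 s.

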